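# Serve a scone with the tongs at the guest-house hall shelf

## Robot

A 6-joint arm with a two-finger parallel gripper is mounted at the origin on the work surface. World frame = base frame: x ahead of the robot, y to its left, z up, the work surface at z = 0. Lengths are in m, angles in rad, forces in N, time in s.
With the tool pointing down it reaches from about 0.3 to 0.775 m from the base axis. Payload 14.6 kg.
Tool frame: the origin (TCP) lies at the very end of the fingers, on their centre line; the grasp point (between the pads) lies 19 mm behind it; z points along the fingers, y is the line along which they close (so a half turn about z gives the same grasp; the last joint's range is limited). The gripper opens to 94 mm and grips with 3 to 60 N. Pads are 16 mm wide; open, the fingers measure 119 mm over their backs; the gripper's body (75 mm by 177 mm) begins 78 mm behind the grasp point.
Start: joints at [1.157, 0.3, 1.521, -0, 1.321, -0.067], TCP at [0.187, 0.517, 0.205] pointing down, gripper open.
Joint ranges: [-3.03, 3.03], [-0.79, 2.21], [0.23, 2.52], [-1.04, 4.18], [0, 3.07], [-2.55, 2.55]. Speed limits (rad/s): [2.22, 2.22, 2.57, 3.14, 3.14, 3.14].

## Interface

Orientations are given as [roll, pitch, yaw] about the fixed x, y, z axes, in that order (R = Rz(yaw) Ry(pitch) Rx(roll)).
In Python, from station import status, vision, order, silhouettes gives the robot as it stands. The module is installed in compiled form; this text tells all that it offers.
- The arm moves only by the shell command python3 -m pendant 'ROWS' [FORCE]. ROWS is JSON, one flat list of numbers, 7 for each row, row after row: the shift along the tool's x, y, z in units of 500 mm (1.0 is 500 mm), then the turn, a rotation vector about the tool's x, y, z in units of 90 degrees (1.0 is 90 degrees), then the opening, from -1 (shut) to 1 (fully open). A call has 1 to 12 rows; each row is the pose to reach, as a shift and turn from the pose commanded when the call began, along the tool's axes at that moment; what a row does not reach only later rows make up. A row lasts 1/10 s, in which the tool goes at most 50 mm and 8.59 degrees, less where a joint would pass 70% of its speed; a pose out of reach is approached as far as the arm can. A call with a number of a shift or a turn outside -1 to 1 is refused whole. A call with a gripper value outside its range is refused whole. The fingers move at their own pace and stop on an object; FORCE is the grip in N (left out, the last holds). Time passes only in rows, so rows that repeat a pose let the fingers close. It gives the time, the measured TCP pose, the force, the opening and the grip force at its end, in the units of the state.
- status.get_obs(): the state, without advancing time (a new reading comes with each control period).
- vision.camera(name): name is "scene" or "top"; returns a dict with "pixels" (400x640x3 uint8, red, green, blue), "K" (3x3 intrinsics, pixels), "R" (3x3) and "t" (3): a world point X has camera coordinates R X + t. Camera axes: x right, y down, z forward; pixel columns grow to the right and rows downward; lengths in m; the calibration is good to about 2 mm. A picture is of the moment at which its call begins. There is no depth.
- order.hand_in(): hands the job in; it is judged then, once.
Trained networks look in a picture, given as the dict that the camera call returned (one of the last four; its "shot" number tells which), for a name from the list of things; names that differ only in an ending like _2 or _b are one class to them, and where a whole thing is asked for, a point or a joint stands for the part that bears it (a point fixed in the world has none). Each returns a list of dicts, best first, with "score" (0 to 1); they miss things now and then, are a little off and sometimes report something else, mostly with a low value. They report only what shows in the picture. A call takes as long as a camera call. They do not tell look-alikes from the thing itself.
- silhouettes(target, picture): "region" (400x640 bool, what is visible of it) and "extent" ([left, top, right, bottom] in pixels, round what is visible of it).
The state is a dict: "time_s": time; "qpos": joint angles; "joint_vel": joint speeds; "tau": joint torques, N m; "ee_pos": TCP position; "eef_rot": TCP orientation; "force": force on the tool from outside, world axes, zero at the start; "moment": the same for the moment, N m; "grip_width": finger opening in m; "grip_force": force on a finger pad.
Only numpy, scipy, OpenCV 4.12 (cv2) and the standard library are available. Lean on these libraries where they do the work, as an engineer would, in place of code of your own. Each camera call takes 0.05 s, during which the arm holds its last target. There are 200 camera calls.

## Task

A guest at the hall shelf is waiting with a plate: pick up the serving tongs, close their jaws on the tall round scone on the slate-grey tray, and lift it so that it hangs in the tongs at least 10 cm above the shelf. The job finishes while you are still holding the tongs closed on the lifted scone: do not put anything down. The gripper itself must not touch the scone, and the shortbread on the tray, the bell, the carabiner and the upturned jar stay where they are.

Things in the scene. Friction and masses are not known exactly. Their poses are not given: they have to be found in the camera images.
- tongs: Steel serving tongs, 240 mm long, 26 mm high, 100 g, lying on the shelf so that they close horizontally. Origin: underside, midway between the arms at the middle of the black grips, near the centre of mass. At rest x points to the jaws, y to the left arm, z up. The frame belongs to the right arm and turns with it. Pivot pin (18 mm round, 26 mm high) at x = -95 mm.
- tongs_grip (a point): Where to hold the tongs: midway between the grips, 13 mm above the tongs' underside (tongs frame 0, 0, 13 mm). A 90 mm long, 26 mm high, 6 mm thick black grip on each arm; 57 mm over their outsides when open, 36 mm with the arms parallel. A spring opens them: squeezing here takes about 4 N at first, 9 N when parallel; 8 mm of squeeze is enough to carry them open.
- tongs_jaws (a point): Midway between the open jaws, 92 mm ahead of the grip point, 13 mm above the tongs' underside. Jaws: upright plates 33 mm long, 26 mm high (from the underside up), inward lips 8 mm beyond. Gap 90 mm open (96 mm outside), 49 mm with the arms parallel. Each mm squeezed at the grips closes the jaws by about 2 mm. Carried on the right arm.
- tongs_arm (a joint): Closing angle of the tongs: 0 = fully open (where the spring holds them), 0.22 rad = arms parallel (jaw gap 49 mm), about 0.24 rad = closed on the scone, 0.42 = stop.
- scone: Tall round scone, pale sides and golden-brown top with dark raisins, 46 mm diameter, 38 mm high, 55 g. Origin: centre of its underside; z up. It stands on the tray floor.
- tray: Slate-grey ceramic tray, 150 (x) x 260 (y) x 11 mm high, does not move. Origin: centre of its underside, on the shelf. Floor 5 mm above the shelf, rim 5 mm thick and 11 mm high. The scone stands near one end of it and the shortbread near the other, either way round, about 130 mm apart.
- shortbread: Flat pale-yellow shortbread round, 60 mm diameter, 13 mm thick, on the tray; to be left alone. Origin: centre of its underside.
- bell: Stainless steel reception bell on a black base, 84 mm diameter, 61 mm high, on the shelf beyond the tray. Origin: centre of its underside.
- carabiner: Blue plastic carabiner, 76 x 44 x 10 mm, lying on the shelf beyond the tray. Origin: its middle, on the shelf.
- jar: Upturned clear glass jar, 76 mm diameter, 112 mm high, on the shelf at one side of the tray, the tongs lying at the other side (either way round). Origin: centre of its lower end, on the shelf.
Not all that is in view belongs to the job. Several things have the shape of the scone; the one meant has the colours described above.

How it is judged:
By the outcome, as a careful person would: the job done as asked, in the order asked, and still so for the second after the job is handed in, while the arm keeps its last pose, push and grip.
It also fails if it takes over 42 s, if anything falls off the work surface, if the arm or the gripper's body presses on something with over 40 N, if the wrist force passes 120 N, or if a joint passes its speed limit or range.

## Working session

There is one attempt and no reset: what is moved stays moved. The work goes in short steps, Python scripts to look and compute and a shell command to move; the robot and the scene stay as the last step left them, time stands still between calls to the robot, and variables do not carry over. Pictures are saved under pics/ and viewed, at most 10 in all, crops included, and the job is handed in when it is done.

```bash
mkdir -p pics; cat > h.py <<'E'
import numpy as np,cv2
from station import status,vision,order,silhouettes
def ray(p,c):
    R,t,K=map(np.array,(c["R"],c["t"],c["K"]))
    return -R.T@t, R.T@np.linalg.solve(K,[p[0],p[1],1.])
def at(p,c,z):
    o,d=ray(p,c); return o+d*(z-o[2])/d[2]
def proj(X,c):
    R,t,K=map(np.array,(c["R"],c["t"],c["K"]))
    q=K@(R@np.array(X,float)+t); return q[:2]/q[2]
def save(c,n): cv2.imwrite(f"pics/{n}.png",c["pixels"][:,:,::-1])
E
python3 - <<'E'
from h import *
np.set_printoptions(precision=4,suppress=True)
o=status.get_obs();print(o)
cs={n:vision.camera(n) for n in("top","scene")}
for n,c in cs.items():
    save(c,n+"0")
    print(n,"cam at",ray((320,200),c)[0])
    for k in("tongs","scone","tray","shortbread","bell","carabiner","jar"):
        for d in silhouettes(k,c)[:4]:
            r=d["region"];ys,xs=np.nonzero(r)
            print(k,round(d["score"],2),d["extent"],xs.mean().round(1),ys.mean().round(1),at((xs.mean(),ys.mean()),c,0.01), np.median(c["pixels"][r],0))
E
```

```text
{'time_s': 0.0, 'qpos': array([ 1.1574,  0.3005,  1.5216, -0.    ,  1.3207, -0.0666]), 'joint_vel': array([-0.0014,  0.0007,  0.0014, -0.0006,  0.0013, -0.0003]), 'tau': array([ -0.0004, -53.1814, -35.2726,   0.0708,   0.0245,  -0.0001]), 'ee_pos': array([0.1868, 0.517 , 0.2049]), 'eef_rot': array([-3.1404, -0.0001,  2.7948]), 'force': array([-0.1621, -0.2521, -0.9147]), 'moment': array([0.0003, 0.0128, 0.0151]), 'grip_force': 0.0, 'grip_width': 0.09418732653447491}
top cam at [ 0.4286 -0.0038  1.3242]
scone 0.77 [388.3, 204.9, 405.4, 218.3] 396.4 211.7 [ 0.5208 -0.1686  0.01  ] [248.  225.5 242. ]
scone 0.57 [345.2, 190.2, 359.7, 203.4] 352.7 197.6 [ 0.5627 -0.0425  0.01  ] [248. 216. 126.]
scone 0.57 [316.9, 250.0, 335.4, 262.0] 325.0 255.6 [0.3952 0.0388 0.01  ] [248. 227. 242.]
tray 0.84 [285.4, 172.9, 377.5, 229.3] 330.5 199.6 [0.5573 0.0222 0.01  ] [184. 186. 188.]
shortbread 0.54 [303.1, 186.7, 319.7, 208.2] 311.5 198.3 [0.5615 0.0777 0.01  ] [247. 247. 233.]
bell 0.64 [346.3, 117.6, 373.2, 148.9] 360.0 130.7 [ 0.7614 -0.0659  0.01  ] [235. 232. 222.]
carabiner 0.61 [308.1, 12
[... 353 characters left out ...]
59 -0.1718  0.01  ] [237. 154. 172.]
scone 0.84 [367.9, 164.0, 391.4, 187.5] 379.7 175.8 [0.3895 0.0374 0.01  ] [233. 150. 166.]
scone 0.77 [299.7, 185.7, 319.3, 213.6] 310.4 198.0 [ 0.5516 -0.0479  0.01  ] [231.  177.5 101. ]
scone 0.53 [220.6, 234.3, 265.0, 272.1] 240.2 251.9 [ 0.7638 -0.0636  0.01  ] [204. 198. 184.]
shortbread 0.61 [338.5, 212.6, 366.7, 241.1] 351.9 226.6 [0.5611 0.0805 0.01  ] [255. 250. 183.]
bell 0.59 [224.7, 233.9, 262.0, 271.5] 239.9 251.8 [ 0.7642 -0.0641  0.01  ] [206. 199. 186.]
carabiner 0.77 [277.3, 265.2, 302.6, 299.1] 289.5 282.2 [0.7548 0.0692 0.01  ] [ 67. 141. 212.]
jar 0.81 [251.5, 95.5, 280.3, 148.4] 263.4 119.5 [ 0.4025 -0.3466  0.01  ] [183. 179. 169.]
```

```bash
python3 - <<'E'
import cv2
a=cv2.imread("pics/top0.png")[90:290,160:480];cv2.imwrite("pics/t0c.png",cv2.resize(a,None,fx=2.5,fy=2.5,interpolation=2))
a=cv2.imread("pics/scene0.png")[80:320,200:520];cv2.imwrite("pics/s0c.png",cv2.resize(a,None,fx=2.5,fy=2.5,interpolation=2))
E
```

```text
(no output)
```

View pics/t0c.png

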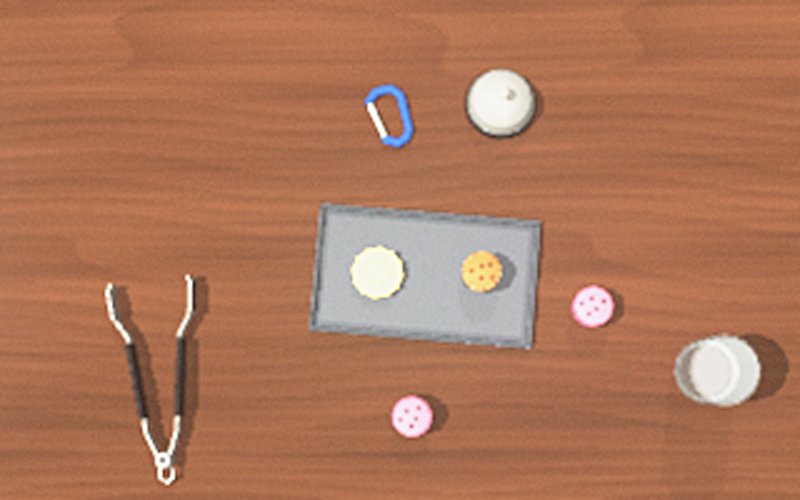

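View pics/s0c.png

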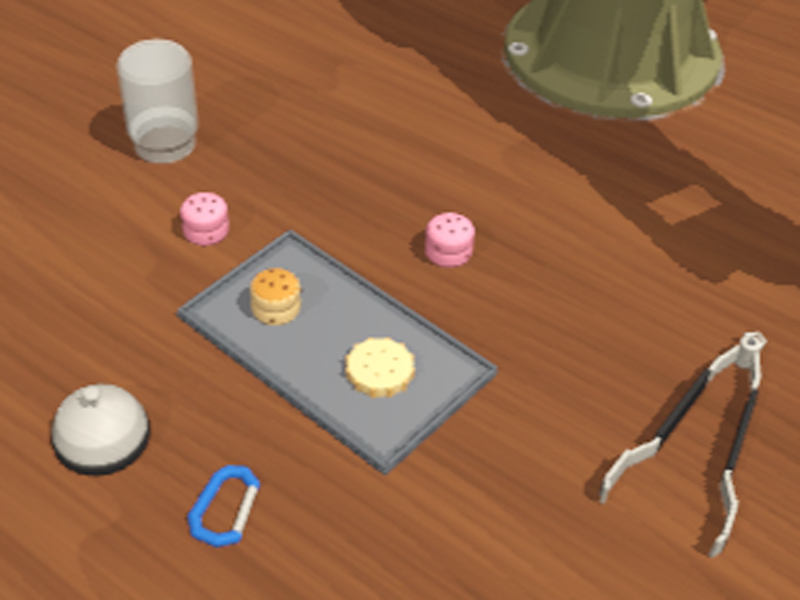

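The top crop shows the tongs at left. Their jaw tips are at full-image px (204,205) and (236,201), and the pivot is at (226,275), so the jaws point to +x. The real scone (golden-brown) is at (353,198), the shortbread at (311,198), and there are two pink look-alikes. The jar is at the right. Next I'll refine the tongs and scone poses.

```bash
cat > fit.py <<'E'
from h import *
from scipy.optimize import minimize,least_squares
np.set_printoptions(precision=4,suppress=True)
top,sc=vision.camera("top"),vision.camera("scene")
def blobs(c,pts,zz=.02,tol=.05):
    p=c["pixels"].astype(int); m=((p.max(2)<95)&(p.max(2)-p.min(2)<22)).astype(np.uint8)
    n,l,s,ce=cv2.connectedComponentsWithStats(m)
    return [(s[i,4],ce[i],l==i) for i in range(1,n) if s[i,4]>25]
for n,c in(("top",top),("scene",sc)):
    for a,ce,m in blobs(c,None):
        X=at(ce,c,.02)
        ys,xs=np.nonzero(m); P=np.array([at((x,y),c,.02)[:2] for x,y in zip(xs,ys)])
        w,v=np.linalg.eigh(np.cov(P.T)); print(n,a,ce,X[:2],"dir deg",np.degrees(np.arctan2(v[1,1],v[0,1])),"len",np.sqrt(12*w))
# scone: colour mask -> ellipse centre; cylinder silhouettes fit over both views
def cyl(X,r,z0,z1,c):
    a=np.linspace(0,2*np.pi,60)
    q=np.array([proj([X[0]+r*np.cos(t),X[1]+r*np.sin(t),z],c) for z in(z0,z1) for t in a])
    return np.r_[q.min(0),q.max(0)]
for k,r,z0,z1,g in(("scone",.023,.005,.043,(.555,-.045)),("shortbread",.03,.005,.018,(.561,.079))):
    E=[]
    for c in(top,sc):
        d=[e for e in silhouettes(k,c)]
        d=min(d,key=lambda e:np.hypot(*(np.array(e["extent"]).reshape(2,2).mean(0)-proj([*g,.024],c)))); E.append((np.array(d["extent"]),c)); 
    f=lambda X:np.concatenate([(cyl(X,r,z0,z1,c)-e).reshape(2,2).mean(0) for e,c in E])
    s=least_squares(f,g); print(k,s.x,s.fun)
E
python3 fit.py
```

```text
top 55 [231.4727 239.1455] [0.4434 0.3084] dir deg 179.70742274173566 len [0.0061 0.0892]
top 53 [214.0755 242.0943] [0.4352 0.3587] dir deg -168.0145981486742 len [0.0068 0.0876]
top 970 [113.6402 364.4887] [0.0917 0.6373] dir deg 57.107116334611575 len [0.1387 0.2056]
top 40 [103.975 339.175] [0.1615 0.6681] dir deg 112.86927935995772 len [0.0133 0.0287]
top 401 [ 72.419 347.596] [0.1381 0.7578] dir deg 78.46847032557456 len [0.0331 0.098 ]
top 587 [358.7291 383.6405] [ 0.0415 -0.0542] dir deg 63.53756655337939 len [0.0332 0.1271]
top 26 [ 72.  392.5] [0.0149 0.7527] dir deg 155.4852298930169 len [0.0055 0.0449]
top 43 [319.5116 393.1395] [0.0156 0.055 ] dir deg 136.42693525881123 len [0.008 0.041]
scene 383 [466.6031   3.7937] [-0.5728 -0.2281] dir deg 123.90113728327391 len [0.0769 0.1583]
scene 1096 [423.3558  38.7007] [-0.2449 -0.2197] dir deg -146.2417888246897 len [0.0824 0.2951]
scene 228 [452.7851  70.2368] [-0.1286 -0.0459] dir deg 123.27199012707814 len [0.0524 0.1565]
scene 26 [637.5     74.4615] [-0.4432  0.4036] dir deg -172.8732950057102 len [0.0108 0.0413]
scene 43 [635.7442 132.2326] [-0.1494  0.4754] dir deg 179.3283116609883 len [0.0071 0.0678]
scene 158 [313.3165 237.8165] [0.6442 0.0392] dir deg 84.92217947838915 len [0.0042 0.2444]
scene 131 [472.6947 242.3969] [0.4448 0.3106] dir deg -179.7842550731206 len [0.0083 0.0884]
scene 91 [496.1758 251.8681] [0.4373 0.3598] dir deg -168.09146742956528 len [0.0053 0.0909]
scene 124 [240.9032 264.2016] [ 0.7891 -0.033 ] dir deg 141.0858590070354 len [0.0329 0.0807]
scone [ 0.5616 -0.0402] [-2.7546  0.8792 -2.1573 -1.2521]
shortbread [0.5616 0.0819] [-1.1601  1.03   -1.1722  0.1231]
```

```bash
cat > sc.py <<'E'
from h import *
from scipy.optimize import least_squares
np.set_printoptions(precision=4,suppress=True)
def cyl(X,r,z0,z1,c):
    a=np.linspace(0,2*np.pi,60)
    q=np.array([proj([X[0]+r*np.cos(t),X[1]+r*np.sin(t),z],c) for z in(z0,z1) for t in a])
    return np.r_[q.min(0),q.max(0)]
def scone(cs,r=.023,z0=.005,z1=.043,g=(.555,-.045)):
    E=[]
    for c in cs:
        u,v=proj([*g,.024],c); p=c["pixels"].astype(int)
        m=((p[...,0]-p[...,2])>45).astype(np.uint8)
        W=np.zeros_like(m); W[int(v)-20:int(v)+20,int(u)-20:int(u)+20]=1; m*=W
        n,l,s,ce=cv2.connectedComponentsWithStats(m); i=1+np.argmax(s[1:,4]); x,y,w,h,_=s[i]
        e=np.array([x-.5,y-.5,x+w-.5,y+h-.5]); print("ext",e); E.append((e,c))
    f=lambda X:np.concatenate([cyl(X,r,z0,z1,c)-e for e,c in E])
    s=least_squares(f,g); return s.x,s.fun
if __name__=="__main__":
    t,s=vision.camera("top"),vision.camera("scene")
    print(scone([t,s]),scone([t]),scone([s]))
E
python3 sc.py
```

```text
ext [344.5 189.5 360.5 206.5]
ext [299.5 186.5 319.5 209.5]
ext [344.5 189.5 360.5 206.5]
ext [299.5 186.5 319.5 209.5]
(array([ 0.561 , -0.0409]), array([-0.2229, -0.5187,  0.1043, -0.3204, -0.1064, -1.8338,  0.4577,
        0.9642])) (array([ 0.5598, -0.0411]), array([-0.1678, -0.0939,  0.1627,  0.0954])) (array([ 0.5622, -0.0404]), array([-0.2898, -1.4553,  0.2948,  1.3642]))
```

```bash
cat >> h.py <<'E'
from scipy.spatial.transform import Rotation as Ro
def rel(pos,yaw):
    """shift (500 mm) and turn (90 deg) in tool axes to world pos, tool down with tool-y along yaw+90deg"""
    o=status.get_obs(); A=Ro.from_euler("xyz",o["eef_rot"])
    best=min((Ro.from_euler("xyz",[np.pi,0,yaw+k]) for k in(0,np.pi)),key=lambda B:(A.inv()*B).magnitude())
    print("pos",o["ee_pos"].round(4),"rot",o["eef_rot"].round(4),"q",o["qpos"].round(2),"w",round(o["grip_width"],4),o["grip_force"],"t",o["time_s"])
    print("shift",(A.inv().apply(np.array(pos)-o["ee_pos"])/.5).round(4),"turn",((A.inv()*best).as_rotvec()/(np.pi/2)).round(4))
E
python3 -c "
from h import *
rel((.44,.334,.12),.108);rel((.44,.334,.004),.108)"
```

```text
pos [0.1869 0.5172 0.2054] rot [-3.1416  0.      2.7948] q [ 1.16  0.3   1.52 -0.    1.32 -0.07] w 0.0941 0.0 t 1.2
shift [-0.6005 -0.1727  0.1709] turn [-0.      0.     -0.2895]
pos [0.1869 0.5172 0.2054] rot [-3.1416  0.      2.7948] q [ 1.16  0.3   1.52 -0.    1.32 -0.07] w 0.0941 0.0 t 1.2
shift [-0.6005 -0.1727  0.4029] turn [-0.      0.     -0.2895]
```

```bash
python3 -m pendant '[-0.2,-0.058,0.057,0,0,-0.1,1, -0.4,-0.115,0.114,0,0,-0.2,1, -0.6,-0.173,0.171,0,0,-0.29,1, -0.6,-0.173,0.171,0,0,-0.29,1, -0.6,-0.173,0.171,0,0,-0.29,1, -0.6,-0.173,0.171,0,0,-0.29,1, -0.6,-0.173,0.171,0,0,-0.29,1, -0.6,-0.173,0.171,0,0,-0.29,1, -0.6,-0.173,0.171,0,0,-0.29,1, -0.6,-0.173,0.171,0,0,-0.29,1]' 20; python3 -c "
from h import *
rel((.44,.334,.004),.108); save(vision.camera('scene'),'s1')
import cv2;a=cv2.imread('pics/s1.png')[120:360,340:600];cv2.imwrite('pics/s1c.png',cv2.resize(a,None,fx=2.4,fy=2.4))"
```

```text
time_s: 2.2
ee_pos: [0.4392, 0.3346, 0.1203]
eef_rot: [3.141, 0.0, -3.032]
force: [-1.1, 0.4, 0.1]
grip_width: 0.094
grip_force: 0.0
pos [0.4392 0.3346 0.1203] rot [ 3.1413e+00  4.0000e-04 -3.0321e+00] q [ 0.58  0.39  1.61  0.    1.14 -1.1 ] w 0.094 0.0 t 2.2
shift [-0.0015 -0.0014  0.2326] turn [0.0002 0.0002 0.001 ]
```

View pics/s1c.png

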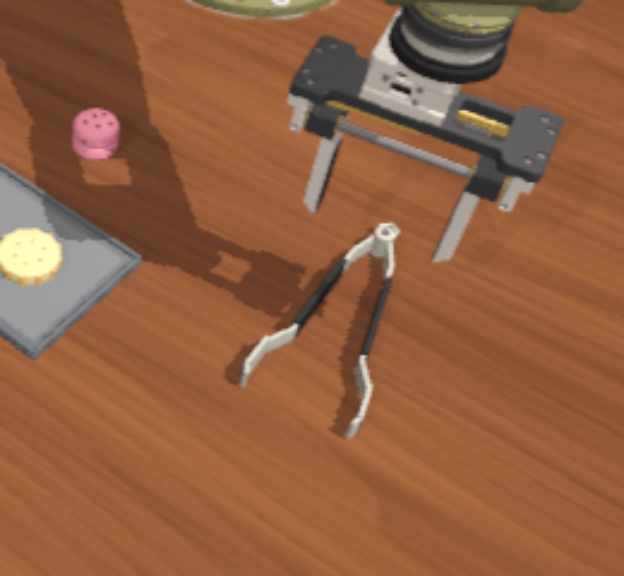

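The gripper is above the grips, aligned with the tongs. Next I descend.

```bash
python3 -m pendant '[0,0,0.08,0,0,0,1, 0,0,0.15,0,0,0,1, 0,0,0.2,0,0,0,1, 0,0,0.23,0,0,0,1, 0,0,0.232,0,0,0,1, 0,0,0.232,0,0,0,1]' 20 && python3 -m pendant '[0,0,0,0,0,0,0.3, 0,0,0,0,0,0,0.15, 0,0,0,0,0,0,0.04, 0,0,0,0,0,0,0.04, 0,0,0,0,0,0,0.04, 0,0,0,0,0,0,0.04]' 20;  python3 -c "
from h import *
rel((.44,.334,.12),.108); save(vision.camera('scene'),'s2')
import cv2;a=cv2.imread('pics/s2.png')[120:360,340:600];cv2.imwrite('pics/s2c.png',cv2.resize(a,None,fx=2.4,fy=2.4))"
```

```text
time_s: 2.85
ee_pos: [0.4399, 0.3346, 0.0049]
eef_rot: [3.141, 0.001, -3.032]
force: [0.8, -0.1, 0.4]
grip_width: 0.0939
grip_force: 0.0
time_s: 3.45
ee_pos: [0.4398, 0.3341, 0.0042]
eef_rot: [3.141, 0.0, -3.033]
force: [0.2, 0.2, 2.4]
grip_width: 0.0504
grip_force: 6.3
pos [0.4398 0.3341 0.0042] rot [ 3.1413e+00  5.0000e-04 -3.0329e+00] q [ 0.58  0.55  1.68  0.    0.91 -1.1 ] w 0.0504 6.31641511390626 t 3.45
shift [-4.000e-04 -1.000e-04 -2.317e-01] turn [0.0002 0.0003 0.0005]
```

View pics/s2c.png

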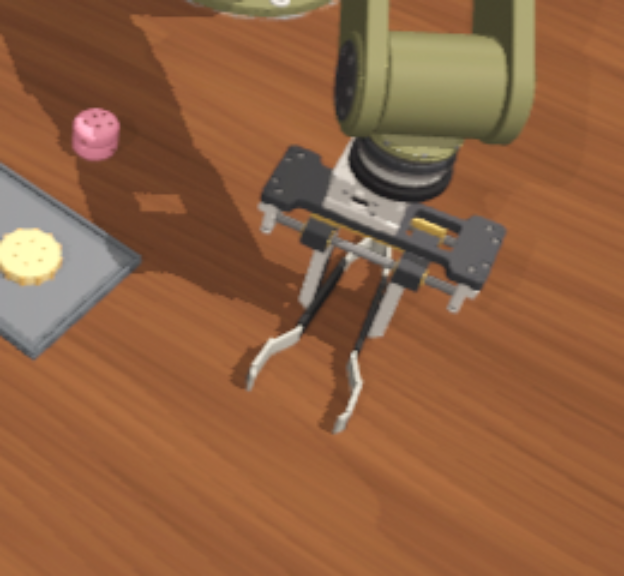

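The tongs are held evenly between the fingers, with the jaws partly closed. I'll squeeze slightly more and lift.

```bash
python3 -m pendant '[0,0,0,0,0,0,0, 0,0,0,0,0,0,0, 0,0,0,0,0,0,0, 0,0,-0.04,0,0,0,0, 0,0,-0.1,0,0,0,0, 0,0,-0.17,0,0,0,0, 0,0,-0.22,0,0,0,0, 0,0,-0.24,0,0,0,0, 0,0,-0.24,0,0,0,0]' 20;  python3 -c "
from h import *
rel((.469,-.041,.124),0.); 
for n in('scene','top'):
  c=vision.camera(n); save(c,n+'3')
  for d in silhouettes('tongs',c)[:1]: print(n,d['score'],d['extent'])
import cv2,numpy as np
a=cv2.imread('pics/scene3.png')[100:340,360:560];b=cv2.imread('pics/top3.png')[130:330,140:300]
b=cv2.resize(b,(192,240));cv2.imwrite('pics/c3.png',cv2.resize(np.hstack([a,b]),None,fx=2,fy=2))"
```

```text
time_s: 4.4
ee_pos: [0.4398, 0.334, 0.1244]
eef_rot: [3.141, 0.001, -3.033]
force: [-1.3, -0.8, -1.3]
grip_width: 0.0471
grip_force: 5.9
pos [0.4398 0.334  0.1244] rot [ 3.1411e+00  1.0000e-03 -3.0329e+00] q [ 0.58  0.38  1.61 -0.    1.15 -1.1 ] w 0.0471 5.910849381471053 t 4.4
shift [ 2.340e-02 -7.519e-01  4.000e-04] turn [0.0003 0.0006 0.0692]
scene 0.72 [454.1, 172.2, 519.4, 262.7]
top 0.47 [193.5, 197.2, 224.6, 256.4]
```

View pics/c3.png

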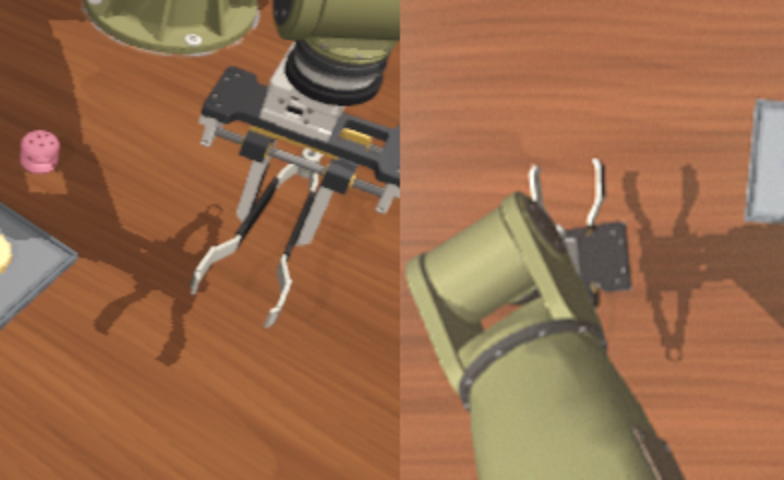

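```bash
python3 -c "
from h import *
np.set_printoptions(precision=4,suppress=True)
t=vision.camera('top');s=vision.camera('scene')
o=status.get_obs();A=Ro.from_euler('xyz',o['eef_rot'])
f=lambda X:A.inv().apply(np.array(X)-o['ee_pos'])
for p in((195.4,200),(222.5,196.7)): print('top',at(p,t,.146),f(at(p,t,.146)))
for p in((457.5,245.5),(494.5,262.5)): print('scene',at(p,s,.12),f(at(p,s,.12)))
for y in(-1,1):
  X=o['ee_pos']+A.apply([-.1165,-y*.036,0]); X[2]=.146; print(X,proj(X,t)); X[2]=.12; print(proj(X,s))
"
```

```text
top [0.5451 0.3755 0.146 ] [-0.1097  0.0301 -0.0235]
top [0.5534 0.3039 0.146 ] [-0.1102 -0.042  -0.0234]
scene [0.5525 0.3111 0.12  ] [-0.1101 -0.0347  0.0026]
scene [0.5459 0.3802 0.12  ] [-0.111   0.0346  0.0025]
[0.5512 0.3821 0.146 ] [192.9722 197.7274]
[494.2167 264.9982]
[0.559  0.3105 0.146 ] [220.0314 194.6044]
[455.4744 247.564 ]
```

```bash
python3 -m pendant '[0.001,-0.04,0,0,0,0,0, 0.003,-0.12,0,0,0,0.01,0, 0.004,-0.21,0,0,0,0.02,0, 0.006,-0.3,0,0,0,0.03,0, 0.008,-0.39,0,0,0,0.04,0, 0.01,-0.48,0,0,0,0.05,0, 0.011,-0.57,0,0,0,0.06,0, 0.013,-0.66,0,0,0,0.069,0, 0.014,-0.72,0,0,0,0.069,0, 0.015,-0.749,0,0,0,0.069,0, 0.015,-0.749,0,0,0,0.069,0, 0.015,-0.749,0,0,0,0.069,0]' 20;  python3 -c "
from h import *
rel((.473,-.039,.02),0.); 
for n in('scene','top'):
  c=vision.camera(n); save(c,n+'4')
  for d in silhouettes('tongs',c)[:1]: print(n,d['score'],d['extent'])
import cv2,numpy as np
a=cv2.imread('pics/scene4.png')[90:250,230:430];b=cv2.imread('pics/top4.png')[130:290,260:460]
cv2.imwrite('pics/c4.png',cv2.resize(np.hstack([a,b]),None,fx=2,fy=2,interpolation=2))"
```

```text
time_s: 5.9
ee_pos: [0.4726, -0.0389, 0.1235]
eef_rot: [3.141, -0.001, 3.141]
force: [0.6, -0.7, -0.9]
grip_width: 0.0472
grip_force: 5.9
pos [ 0.4726 -0.0389  0.1235] rot [ 3.1413e+00 -8.0000e-04  3.1414e+00] q [-0.16  0.22  1.82  0.    1.1  -1.73] w 0.0472 5.910998366744025 t 5.9
shift [-0.0009 -0.0004  0.2071] turn [ 0.0002 -0.0005 -0.0001]
scene 0.59 [288.1, 123.0, 360.2, 181.3]
top 0.58 [429.7, 225.5, 466.1, 253.7]
```

View pics/c4.png

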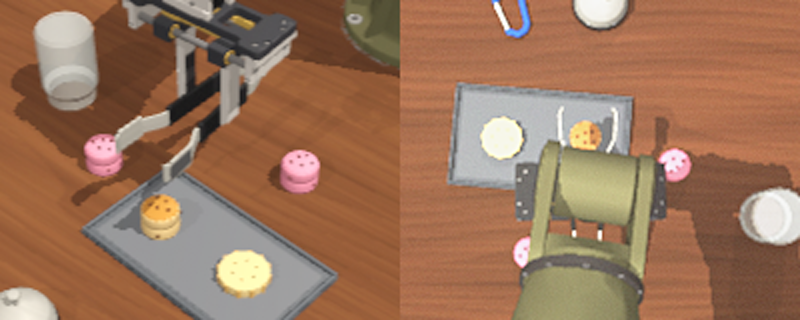

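The tongs straddle the scone from above. In the top view the tips are at about px (340,184) and (368,184), with the scone between them at (352.5,198).

```bash
python3 -c "
from h import *
np.set_printoptions(precision=4,suppress=True)
c=vision.camera('top');p=c['pixels'].astype(int)
m=(p.min(2)>190); 
for r in range(180,200): print(r,''.join('#' if m[r,x] else '.' for x in range(330,380)))
for q in((340,184),(368,184)): print(at(q,c,.145))
print(proj((.585,-.039,.145),c),proj((.561,-.041,.043),c))
"
```

```text
180 ..................................................
181 ..................................................
182 .......#..........................................
183 ..........##.......................###............
184 .........###.......................###............
185 .........###........................##............
186 .........##..........................##...........
187 ........###.......................#..##...........
188 ........###..........................##...........
189 .........##................#.........##...........
190 ....#...###...................#......##...........
191 .........##..........................##...........
192 .....#..###..........................##...........
193 ......#..##..........................##...........
194 .....#...##..........................##...........
195 .........##..........................##...........
196 .........###........................###...........
197 ...#.....###........................###...........
198 ....#.#..###........................###...........
199 .#.......###........................###...........
[ 0.5851 -0.0055  0.145 ]
[ 0.5845 -0.0788  0.145 ]
[352.7823 183.933 ] [352.5319 197.0314]
```

```bash
python3 -m pendant '[0,0,0.03,0,0,0,0, 0,0,0.08,0,0,0,0, 0,0,0.12,0,0,0,0, 0,0,0.15,0,0,0,0, 0,0,0.18,0,0,0,0, 0,0,0.2,0,0,0,0, 0,0,0.208,0,0,0,0, 0,0,0.208,0,0,0,0]' 20;  python3 -c "
from h import *
rel((.473,-.039,.019),0.); print(status.get_obs()['force'])
for n in('scene','top'):
  c=vision.camera(n); save(c,n+'5')
import cv2,numpy as np
a=cv2.imread('pics/scene5.png')[120:260,230:400];b=cv2.imread('pics/top5.png')[150:290,290:430]
cv2.imwrite('pics/c5.png',cv2.resize(np.hstack([a,b]),None,fx=2.5,fy=2.5,interpolation=2))"
```

```text
time_s: 6.95
ee_pos: [0.4728, -0.039, 0.0198]
eef_rot: [3.142, -0.0, -3.141]
force: [-0.1, -0.0, -1.4]
grip_width: 0.0471
grip_force: 5.9
pos [ 0.4728 -0.039   0.0198] rot [ 3.1415e+00 -4.0000e-04 -3.1410e+00] q [-0.16  0.39  1.89  0.    0.86 -1.73] w 0.0471 5.910728113231016 t 6.95
shift [-0.0004  0.      0.0017] turn [ 0.     -0.0003  0.0004]
[-0.07963634 -0.04590679 -1.38456916]
```

View pics/c5.png

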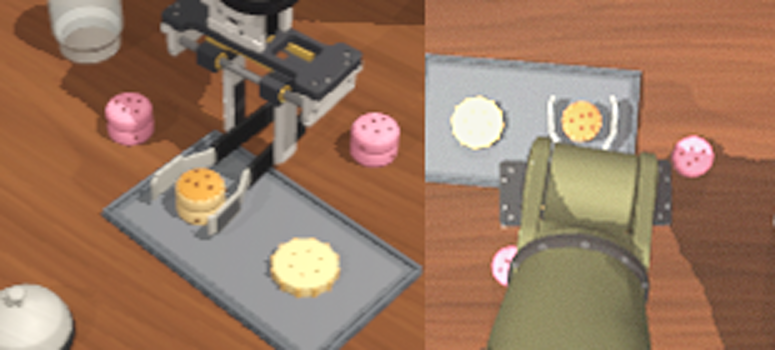

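The jaws are centred round the scone: it sits at about (581,120) in the crop, with the jaws at (552,120) and (614,120). Next I close them.

```bash
python3 -m pendant '[0,0,0,0,0,0,-0.08, 0,0,0,0,0,0,-0.16, 0,0,0,0,0,0,-0.22, 0,0,0,0,0,0,-0.26, 0,0,0,0,0,0,-0.3, 0,0,0,0,0,0,-0.35, 0,0,0,0,0,0,-0.4, 0,0,0,0,0,0,-0.5, 0,0,0,0,0,0,-0.5, 0,0,0,0,0,0,-0.5]' 40; python3 -c "
from h import *
print(status.get_obs()['force'])
for n in('scene','top'):
  c=vision.camera(n); save(c,n+'6')
import cv2,numpy as np
a=cv2.imread('pics/scene6.png')[120:260,230:400];b=cv2.imread('pics/top6.png')[150:290,290:430]
cv2.imwrite('pics/c6.png',cv2.resize(np.hstack([a,b]),None,fx=2.5,fy=2.5,interpolation=2))"
```

```text
time_s: 8.05
ee_pos: [0.4729, -0.0392, 0.0199]
eef_rot: [-3.142, 0.0, -3.141]
force: [-0.2, -0.2, -0.5]
grip_width: 0.0341
grip_force: 39.9
[-0.21216296 -0.16443038 -0.53103941]
```

View pics/c6.png

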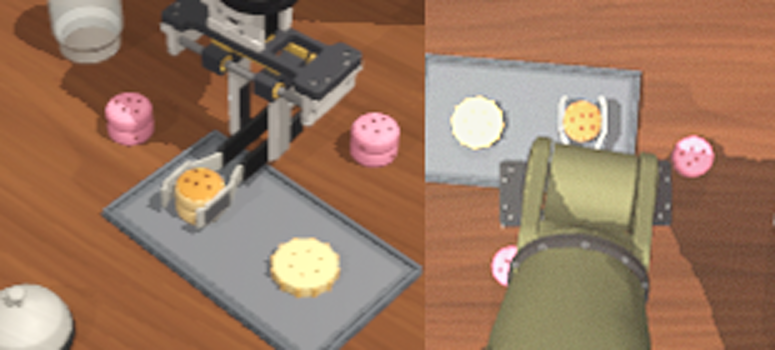

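The jaws are closed on the scone: 34.1 mm at the grips with 40 N, as expected. Next I lift.

```bash
python3 -m pendant '[0,0,-0.01,0,0,0,-0.5, 0,0,-0.03,0,0,0,-0.5, 0,0,-0.06,0,0,0,-0.5, 0,0,-0.1,0,0,0,-0.5, 0,0,-0.15,0,0,0,-0.5, 0,0,-0.2,0,0,0,-0.5, 0,0,-0.25,0,0,0,-0.5, 0,0,-0.29,0,0,0,-0.5, 0,0,-0.32,0,0,0,-0.5, 0,0,-0.33,0,0,0,-0.5, 0,0,-0.33,0,0,0,-0.5, 0,0,-0.33,0,0,0,-0.5]' 40; python3 -m pendant '[0,0,0,0,0,0,-0.5, 0,0,0,0,0,0,-0.5, 0,0,0,0,0,0,-0.5, 0,0,0,0,0,0,-0.5, 0,0,0,0,0,0,-0.5]'; python3 -c "
from h import *
for n in('scene','top'):
  c=vision.camera(n); save(c,n+'7')
import cv2,numpy as np
print(proj((.561,-.041,.185),c))
a=cv2.imread('pics/scene7.png')[60:300,220:390];b=cv2.imread('pics/top7.png')[90:330,270:430]
cv2.imwrite('pics/c7.png',cv2.resize(np.hstack([a,b]),None,fx=2.3,fy=2.3,interpolation=2))"
```

```text
time_s: 9.35
ee_pos: [0.4725, -0.0391, 0.1843]
eef_rot: [3.141, -0.001, -3.141]
force: [1.0, -0.5, -0.7]
grip_width: 0.0341
grip_force: 39.9
time_s: 9.85
ee_pos: [0.4729, -0.0392, 0.1849]
eef_rot: [-3.142, -0.0, -3.141]
force: [-0.7, 0.6, -0.5]
grip_width: 0.0338
grip_force: 39.9
[354.11283429 191.25279343]
```

View pics/c7.png

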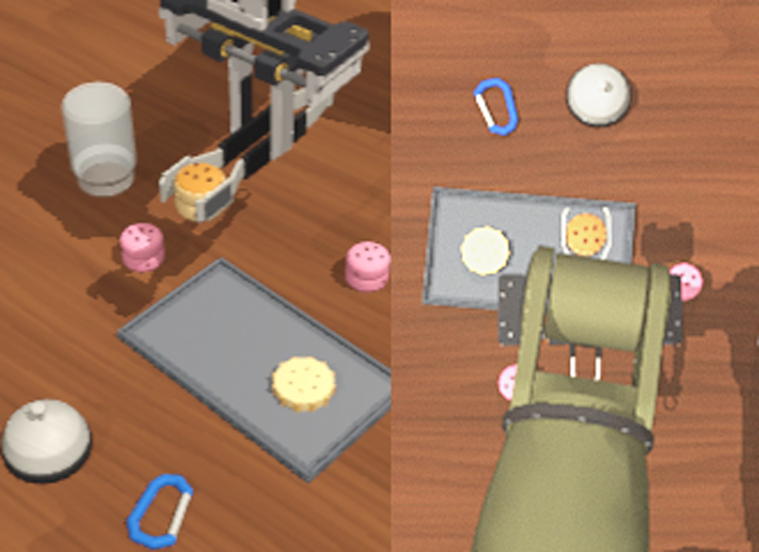

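The scone hangs in the tongs about 17 cm up, and the other things have not moved. The grip width crept by 0.3 mm, so I'll check that it is stable.

```bash
python3 -m pendant '[0,0,0,0,0,0,-0.5, 0,0,0,0,0,0,-0.5, 0,0,0,0,0,0,-0.5, 0,0,0,0,0,0,-0.5, 0,0,0,0,0,0,-0.5, 0,0,0,0,0,0,-0.5, 0,0,0,0,0,0,-0.5, 0,0,0,0,0,0,-0.5, 0,0,0,0,0,0,-0.5, 0,0,0,0,0,0,-0.5, 0,0,0,0,0,0,-0.5, 0,0,0,0,0,0,-0.5]'; python3 -c "
from h import *
import cv2
a=cv2.imread('pics/scene7.png').astype(int)[130:170,280:330]; c=vision.camera('scene')
b=c['pixels'][:,:,::-1].astype(int)[130:170,280:330]
for m in (a,b):
  k=(m[...,2]-m[...,0])>60; ys,xs=np.nonzero(k); print(xs.mean(),ys.mean(),xs.min(),xs.max(),ys.min(),ys.max(),k.sum())"
```

```text
time_s: 11.15
ee_pos: [0.4729, -0.0392, 0.185]
eef_rot: [-3.142, 0.0, -3.141]
force: [-0.5, 0.3, -1.9]
grip_width: 0.034
grip_force: 39.9
24.62562277580071 22.566548042704625 0 49 0 39 1405
24.695156695156694 22.52777777777778 0 49 0 39 1404
```

Width and picture are both steady, so the creep was sensor noise.

```bash
python3 -c "
from station import order
print(order.hand_in())"
```

```text
the job is handed in; nothing more can be done
None
```

The scone hangs in the closed tongs with its underside about 17 cm above the shelf, steady over the last 1.2 s check; the other things look unmoved in the pictures, and I handed the job in after about 11 s (no verdict was returned).

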